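Hook the spice ledge into its slotted uprights

TASK

Pick up the metal spice ledge lying in front of the rack, put its two hooked tabs through the upper pair of slots in the steel uprights, and press it gently but fully down until both red locking shoes are driven home, then let go. Do not force the ledge against the uprights, and leave the lunch tiffin, the pink box, the black dish and the spice box where they stand.

Things in the scene. Friction and masses are not known exactly. Their poses are not given: they have to be found in the camera images.
- ledge: Loose grey metal ledge, 0.26-0.42 kg, lying upright: back beam 10 (x) by 190 (y) by 65 mm high, a tray on its -x side (to x = -65, rims 14 high), two dark hooked tabs on its +x face. Origin: centre of the beam's underside; z up, x towards the tabs, y along the beam. Grip the beam's 10 mm across, mid-length, upper half; the gripper then fits between the uprights (126 clear, open behind).
- tab_l (a point): Middle of the +y tab's hook, at (13.5, 80, 39) mm in the ledge's frame. A tab is 6 wide and 18 high: the neck (z = 40 to 48) leaves the beam's back face at x = 5; from it a 4 thick hook drops to z = 30, ending at x = 16.4. The space between beam and hook is 5.5 at the neck, 7.5 at the hook's tip.
- tab_r (a point): Middle of the -y tab's hook, at (13.5, -80, 39) mm in the ledge's frame; same shape as the other.
- rack: Fixed rack: plywood foot 150 by 240 by 18 mm (x = -20 to 130), two slotted steel uprights 34 wide at y = +80 and -80, about 197 high. Origin: on the table midway between them, in the plane of their front faces; x points from the front faces into the rack, z up. Front plates 4 thick (x = 0 to 4), open behind. Slots 11 wide: upper ones (use these) z = 140 to 184, lower ones 46 to 90, nominal.
- rack_slot_l (a point): Nominal centre of the +y upper slot in the front face, (0, 80, 162) mm in the rack's frame. The uprights were clamped by hand: all slots and shoes sit together up to 12 mm higher or lower than nominal, differently each time, and readings do not show it: feel for the bottom. Home: the tabs' necks rest on the upper slots' lower edges.
- rack_slot_r (a point): Nominal centre of the -y upper slot in the front face, (0, -80, 162) mm in the rack's frame; as much too high or low as the other.
- shoe_l (a joint): Red locking shoe behind the +y front plate, its top 2 mm below the upper slot's lower edge. Friction holds it: about 5 N drives it down, the ledge's weight does not, and it stays where left. Value: metres driven down, 0 at the start, 0.008 when the hook pushing it is fully home.
- shoe_r (a joint): The same behind the -y front plate. Both shoes together take about 10 N of downward push; at home the resistance rises sharply. More than 35 N between ledge and rack counts as forcing.
- tiffin: Bystander: stack of three steel tiffin tiers, 100 across, 132 high, origin at the centre of its underside.
- pinkbox: Bystander: pink flip-top plastic container 72 by 87 by 77 high, origin at the centre of its underside.
- dish: Bystander: black ceramic dish, 100 across, 32 high, origin at the centre of its underside.
- spicebox: Bystander: small wooden spice box with hinged lid, 77 by 97 by 54 high, origin at the centre of its underside.
Mind the look-alikes: they are no part of the job. There is more than one size of the ledge; the job needs the smallest.

How it is judged:
By the outcome, as a careful person would: the job done as asked, in the order asked, and still so for the second after the job is handed in, with the robot touching nothing.
It also fails if it takes over 45 s, if anything falls off the work surface, if the arm or the gripper's body presses on something with over 40 N, if the wrist force passes 120 N, or if a joint passes its speed limit or range.

ROBOT

A 7-joint arm with a two-finger parallel gripper is mounted at the origin on the work surface. World frame = base frame: x ahead of the robot, y to its left, z up, the work surface at z = 0. Lengths are in mm, angles in rad, forces in N, time in s.
With the tool pointing down it reaches from about 400 to 875 mm from the base axis. Payload 4.4 kg.
Tool frame: the origin (TCP) lies at the very end of the fingers, on their centre line; the grasp point (between the pads) lies 19 mm behind it (ctrl.grasp_offset is the distance from the TCP to the grasp point, in mm); z points along the fingers, y is the line along which they close (so a half turn about z gives the same grasp; the last joint's range is limited). The gripper opens to 85 mm and grips with 20 to 120 N. Pads are 22 mm wide; open, the fingers measure 114 mm over their backs; the gripper's body (76 mm by 85 mm) begins 54 mm behind the grasp point. The pads swing forward as they close: fully open they stand 13 mm farther back than shut.
Start: joints at [1.065, 0.628, 0.038, 1.517, -0.027, 0.996, -0.02], TCP at [276.771, -588.146, 231.313] pointing down, gripper open.
Joint ranges: [-3.06, 3.06], [-0.37, 2.12], [-1.25, 1.32], [0.18, 2.47], [-1.1, 4.24], [0.23, 1.98], [-2.94, 2.94]. Speed limits (rad/s): [2.57, 2.57, 3.14, 3.14, 3.14, 3.14, 3.14].

INTERFACE

Orientations are given as [roll, pitch, yaw] about the fixed x, y, z axes, in that order (R = Rz(yaw) Ry(pitch) Rx(roll)).
In Python, from cell import status, cams, ctrl gives the robot as it stands.
- The arm moves only by the tool move_arm, never from a script. Its argument "plan" is a list of rows, each a list of 3 entries, a list of its own where there are three numbers: the shift along the world's x, y, z in mm, then the turn, a rotation vector about the world's x, y, z in degrees, then the opening, from 0 (shut) to 1 (fully open). In form: [[[x, y, z], [wx, wy, wz], gripper], ...]. A call has 1 to 10 rows; each row shifts and turns the commanded pose from where the row before left it; what a row does not reach is not made up. A row lasts 1/8 s, in which the tool goes at most 62.5 mm and 10.7 degrees, less where a joint would pass 70% of its speed; a pose out of reach is approached as far as the arm can. A call with a gripper value outside its range is refused whole. The fingers move at their own pace and stop on an object; the grip force is fixed at half the most. Time passes only in rows, so rows that do not move let the fingers close. It gives the time, the measured TCP pose, the force, the opening and the grip force at its end, in the units of the state.
- status.read_state(): the state, without advancing time (a new reading comes with each control period).
- cams.get_image(name): name is "side" or "top"; returns the picture (384x512x3 uint8, blue, green, red); there is no depth.
- cams.camera_params(name): a dict with "K" (3x3 intrinsics, pixels), "pose" (4x4, takes a point from camera to world coordinates). Camera axes: x right, y down, z forward; pixel columns grow to the right and rows downward; lengths in mm; the calibration is good to about 2 mm. A picture is of the moment at which its call begins. camera_params takes no time and is no camera call.
- ctrl.finish_job(): hands the job in; it is judged then, once.
The state is a dict: "clock": time; "qpos": joint angles; "qd": joint speeds; "tau": joint torques, N m; "eef_pos": TCP position; "tool_rot": TCP orientation; "force": force on the tool from outside, world axes, zero at the start; "torque": the same for the moment, N m; "width": finger opening in mm; "gripper_force": force on a finger pad.
Only numpy, scipy, OpenCV 4.12 (cv2) and the standard library are available. Lean on these libraries where they do the work, as an engineer would, in place of code of your own. Each camera call takes 0.05 s, during which the arm holds its last target. There are 200 camera calls.

## Working session

There is one attempt and no reset: what is moved stays moved. The work goes in short steps, Python scripts to look and compute and a tool call to move; the robot and the scene stay as the last step left them, time stands still between calls to the robot, and variables do not carry over. Pictures are saved under pics/ and viewed, at most 10 in all, crops included, and the job is handed in when it is done.

Besides the shell and the picture viewer there is one more tool, called after "Emit:" by a JSON object that holds its "name" and its "arguments", one argument or row to a line. move_arm: Moves the arm, as the interface text tells. Its arguments: {"type":"object","properties":{"plan":{"type":"array","items":{"type":"array"}}},"required":["plan"]}

```bash
mkdir -p pics; ls; python3 - <<'E'
from cell import status,cams,ctrl
import cv2
for n in("side","top"):
    cv2.imwrite(f"pics/{n}0.png",cams.get_image(n)); p=cams.camera_params(n); print(n,p["K"],p["pose"])
print(status.read_state())
E
```

```text
pics
side [[494.65462072   0.         250.08747911]
 [  0.         494.65462072 196.71456666]
 [  0.           0.           1.        ]] [[-6.96027726e-01 -4.30048931e-01  5.74981149e-01 -2.66418675e+02]
 [-7.17946702e-01  4.27877575e-01 -5.49065855e-01  6.79251982e+02]
 [-9.89635594e-03 -7.94970878e-01 -6.06566868e-01  8.86518030e+02]
 [ 0.00000000e+00  0.00000000e+00  0.00000000e+00  1.00000000e+00]]
top [[394.32479426   0.         247.30575599]
 [  0.         394.32479426 193.37627912]
 [  0.           0.           1.        ]] [[-1.23189539e-02 -9.91276919e-01  1.31218569e-01  2.74259691e+02]
 [-9.99687530e-01  1.50640374e-02  1.99478470e-02 -8.03311405e+00]
 [-2.17505217e-02 -1.30931831e-01 -9.91152748e-01  1.22526709e+03]
 [ 0.00000000e+00  0.00000000e+00  0.00000000e+00  1.00000000e+00]]
{'clock': 0.1, 'qpos': array([ 1.06519863,  0.62925028,  0.03842561,  1.51824221, -0.02701211,
        0.99631342, -0.02001299]), 'qd': array([-0.00086873, -0.00263923, -0.00073615, -0.00069955, -0.00046816,
        0.00035928,  0.00233545]), 'tau': array([ 2.83783913e-03, -5.64526606e+01,  1.23061426e+00, -1.93973655e+01,
        1.13038521e-02,  5.41330330e-03,  3.51018150e-05]), 'eef_pos': array([ 276.54879606, -587.6267122 ,  230.49111959]), 'tool_rot': array([-3.13989642e+00, -4.94027167e-06,  4.39794182e-01]), 'force': array([-0.59785072,  0.017752  , -0.31422749]), 'torque': array([0.05902338, 0.00425986, 0.00360487]), 'gripper_force': 0.0, 'width': 85.7053729230302}
```

View pics/side0.png

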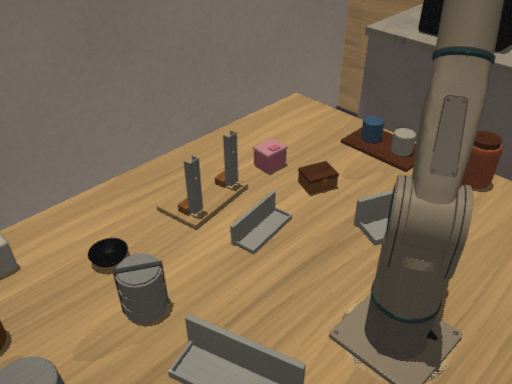

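View pics/top0.png

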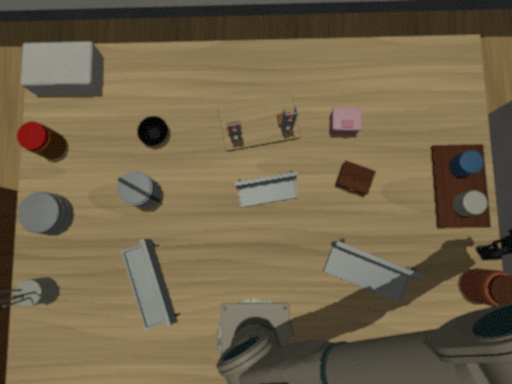

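The side view shows the rack at (205,185) and a ledge in front of it at (262,222). There are larger ledges at (235,355) and (380,215). In the top view:

- **A**: ledge at (267,188), about 62 px long, roughly 185 mm.
- **B**: ledge at (148,285), about 90 px.
- **C**: ledge at (368,270), about 85 px.
- **Bystanders**: dish (153,131), tiffin (138,189), pink box (346,121), spice box (355,178).

A is the smallest and lies in front of the rack, so I choose A. I'll check it in a close crop.

```bash
python3 - <<'E'
import cv2,numpy as np
t=cv2.imread("pics/top0.png")[95:215,210:310]; s=cv2.imread("pics/side0.png")[120:255,150:300]
a=cv2.resize(t,(400,480),interpolation=cv2.INTER_CUBIC)
b=cv2.resize(s,(400,360),interpolation=cv2.INTER_CUBIC); b=cv2.copyMakeBorder(b,0,120,0,0,0)
cv2.imwrite("pics/crop.png",np.hstack([a,b]))
E
```

```text
(no output)
```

View pics/crop.png

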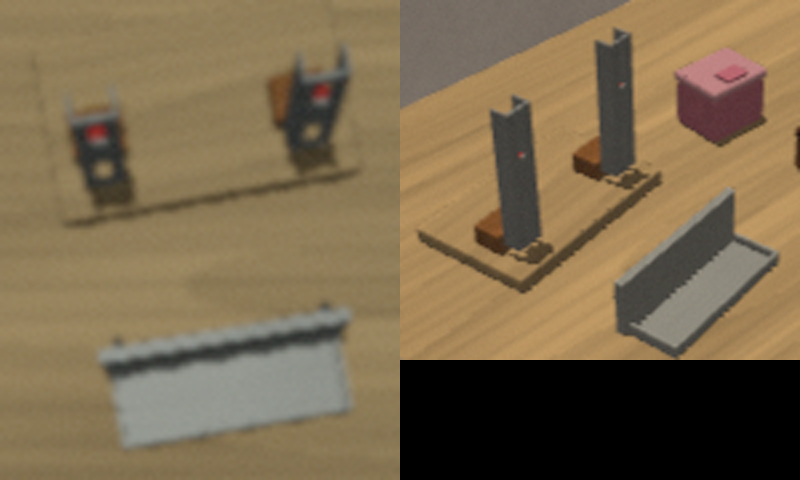

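The crop confirms A: a single tray with two dark tabs on the rack side (top px 239,181 and 291,172). Next I need finer views of the rack and ledge edges.

```bash
cat > h.py <<'E'
import numpy as np,cv2
from cell import status,cams,ctrl
P={n:cams.camera_params(n) for n in("side","top")}
def plane(n,uv,z):
    M=P[n]["pose"];d=M[:3,:3]@np.linalg.solve(P[n]["K"],[uv[0],uv[1],1.]);o=M[:3,3]
    return o+d*(z-o[2])/d[2]
def proj(n,p):
    M=P[n]["pose"];c=P[n]["K"]@(M[:3,:3].T@(np.asarray(p,float)-M[:3,3]));return c[:2]/c[2]
E
python3 - <<'E'
import cv2,numpy as np
s=cv2.imread("pics/side0.png"); t=cv2.imread("pics/top0.png")
a=cv2.resize(s[125:221,172:246],None,fx=5,fy=5,interpolation=cv2.INTER_CUBIC) #370x480
b=cv2.resize(t[100:214,215:303],None,fx=4.5,fy=4.5,interpolation=cv2.INTER_CUBIC) #396x513
H=520
f=lambda i:cv2.copyMakeBorder(i,0,H-i.shape[0],0,0,0)
o=np.hstack([f(a),f(b)]); o=cv2.convertScaleAbs(o,alpha=1.5); cv2.imwrite("pics/c2.png",o); print(o.shape)
from h import *
# rough ledge & rack
c=lambda u,v:(210+u/4-.5,95+v/4-.5)
print("beam top",plane("top",c(100,355),65),plane("top",c(350,315),65))
print("foot",plane("top",c(66,223),18),plane("top",c(360,170),18))
E
```

```text
(520, 766, 3)
beam top [458.89296866  53.12080414  65.        ] [ 486.11972739 -133.56112715   65.        ]
foot [571.60094214  81.44787687  18.        ] [ 610.09423855 -149.79892806   18.        ]
```

View pics/c2.png

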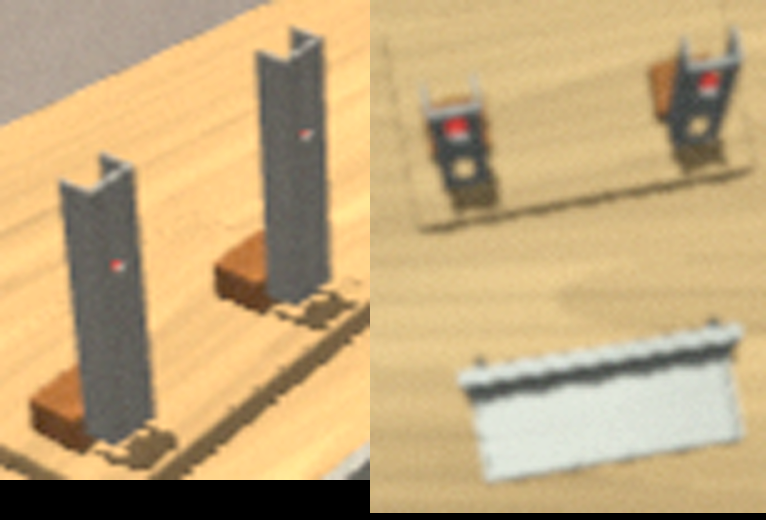

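```bash
python3 - <<'E'
from h import *
c=lambda u,v:(215+(u-370)/4.5-.4,100+v/4.5-.4)
s=lambda u,v:(172+u/5-.4,125+v/5-.4)
np.set_printoptions(precision=1,suppress=True)
for n,f,pts,z in[("top",c,[(430,116),(478,106),(684,66),(738,57)],197),("top",c,[(420,230),(750,172)],18),
   ("side",s,[(62,183),(95,194),(257,53),(289,63),(134,166),(325,38)],197),("side",s,[(88,438),(108,445),(155,420),(268,297),(293,305),(328,280)],18)]:
    for p in pts: print(n,z,p,plane(n,f(*p),z))
# red shoes, both views
for n,r in(("top",(100,145,215,305)),("side",(130,200,180,245))):
    im=cv2.imread(f"pics/{n}0.png").astype(int)
    m=((im[...,2]-im[...,1]>60)&(im[...,2]-im[...,0]>45)&(im[...,2]-im[...,0]<2*999)&(abs(im[...,1]-im[...,0])<25)).astype('uint8')
    k,_,st,ce=cv2.connectedComponentsWithStats(m)
    for i in range(1,k):
        x,y=ce[i]
        if r[2]<x<r[3] and r[0]<y<r[1]: print(n,ce[i],st[i,4],plane(n,ce[i],138))
E
```

```text
top 197 (430, 116) [596.   62.6 197. ]
top 197 (478, 106) [601.7  33.8 197. ]
top 197 (684, 66) [624.1 -90.  197. ]
top 197 (738, 57) [ 629.  -122.4  197. ]
top 18 (420, 230) [570.1  82.4  18. ]
top 18 (750, 172) [ 607.5 -148.3   18. ]
side 197 (62, 183) [612.6  70.6 197. ]
side 197 (95, 194) [592.8  65.1 197. ]
side 197 (257, 53) [639.8 -86.1 197. ]
side 197 (289, 63) [619.4 -91.3 197. ]
side 197 (134, 166) [599.   34.5 197. ]
side 197 (325, 38) [ 625.4 -123.7  197. ]
side 18 (88, 438) [625.5  62.8  18. ]
side 18 (108, 445) [612.8  58.8  18. ]
side 18 (155, 420) [611.5  26.   18. ]
side 18 (268, 297) [654.6 -97.8  18. ]
side 18 (293, 305) [ 638.  -102.9   18. ]
side 18 (328, 280) [ 642.1 -135.2   18. ]
top [290.  117.5] 6 [ 634.3 -110.4  138. ]
top [233.5 127.5] 8 [608.   50.8 138. ]
side [195. 177.] 1 [607.1  45.  138. ]
```

Measured so far, all consistent with the given sizes:

- **Rack**: origin about (611,-29.5), yaw about 9.6°. The uprights are 157–160 mm apart.
- **Ledge**: beam centre about (472.5,-40), yaw about 8.3°, length 189 mm.

Now I'll approach above the beam.

Emit:
{"name": "move_arm", "arguments": {
  "plan": [
    [[19.6,54.8,0],[0,0,7.3],1],
    [[19.6,54.8,0],[0,0,7.3],1],
    [[19.6,54.8,0],[0,0,7.3],1],
    [[19.6,54.8,0],[0,0,7.3],1],
    [[19.6,54.8,0],[0,0,7.3],1],
    [[19.6,54.8,0],[0,0,7.3],1],
    [[19.6,54.8,0],[0,0,7.3],1],
    [[19.6,54.8,0],[0,0,7.3],1],
    [[19.6,54.8,0],[0,0,7.3],1],
    [[19.6,54.8,0],[0,0,7.3],1]
  ]
}}

```text
clock: 1.35
eef_pos: [473.1, -38.5, 231.3]
tool_rot: [-3.142, 0.0, 1.718]
force: [-0.3, -0.0, -0.0]
width: 85.2
gripper_force: 0.0
```

```bash
python3 - <<'E'
from h import *
s=status.read_state();print(s["clock"],s["eef_pos"],np.degrees(s["tool_rot"]),s["qpos"].round(2),s["force"])
im=cams.get_image("side");cv2.imwrite("pics/s1.png",im)
cv2.imwrite("pics/s1c.png",cv2.resize(im[100:300,120:360],None,fx=3,fy=3,interpolation=cv2.INTER_CUBIC))
E
```

```text
1.35 [473.05347785 -38.4966736  231.27546898] [-1.79998973e+02  1.02926710e-02  9.84185675e+01] [ 0.29  0.4  -0.37  1.98  0.2   0.79 -0.05] [-0.28800473 -0.0291134  -0.02664984]
```

View pics/s1c.png

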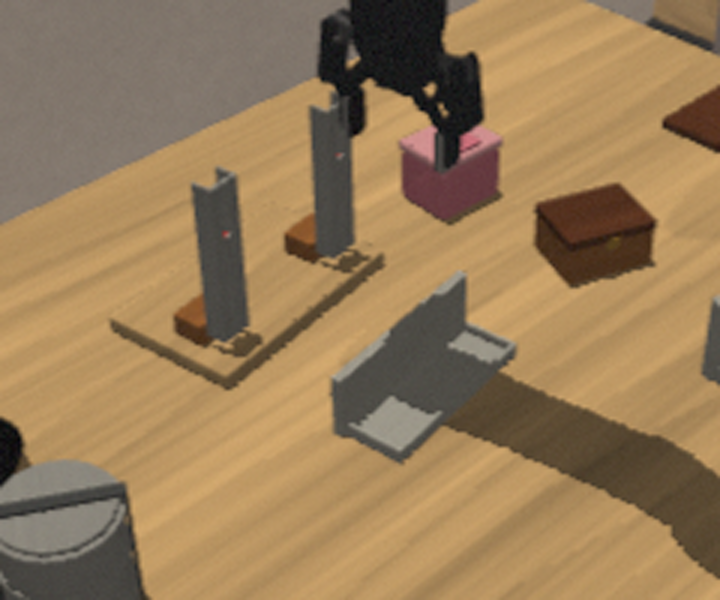

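The gripper is above the scene, clear of everything. The ledge beam's top edge runs from crop px (333,380) to (465,272), which agrees with my estimate. Descending and gripping.

Emit:
{"name": "move_arm", "arguments": {
  "plan": [
    [[0,0,-50],[0,0,0],1],
    [[0,0,-50],[0,0,0],1],
    [[0,0,-50],[0,0,0],1],
    [[0,0,-35],[0,0,0],1],
    [[0,0,-16],[0,0,0],1],
    [[0,0,0],[0,0,0],0],
    [[0,0,0],[0,0,0],0],
    [[0,0,0],[0,0,0],0],
    [[0,0,0],[0,0,0],0],
    [[0,0,0],[0,0,0],0]
  ]
}}

```text
clock: 2.65
eef_pos: [472.8, -40.4, 31.1]
tool_rot: [3.141, 0.001, 1.714]
force: [-1.1, -0.1, 5.7]
width: 9.2
gripper_force: 59.1
```

Gripped at 9.2 mm. Next I lift and go to a stand-off about 40 mm in front of the rack.

Emit:
{"name": "move_arm", "arguments": {
  "plan": [
    [[0,0,20],[0,0,0],0],
    [[0,0,40],[0,0,0],0],
    [[0,0,40],[0,0,0.7],0],
    [[20,1,23],[0,0,0.7],0],
    [[30,1,0],[0,0,0],0],
    [[30,1,0],[0,0,0],0],
    [[18,1,0],[0,0,0],0],
    [[0,0,0],[0,0,0],0],
    [[0,0,0],[0,0,0],0]
  ]
}}

```text
clock: 3.78
eef_pos: [569.1, -36.3, 152.8]
tool_rot: [-3.139, -0.0, 1.738]
force: [-0.1, 0.1, -3.3]
width: 9.2
gripper_force: 59.1
```

```bash
python3 - <<'E'
from h import *
s=status.read_state();print(s["clock"],s["eef_pos"],np.degrees(s["tool_rot"]),s["force"],s["torque"],s["width"])
t=cams.get_image("top");cv2.imwrite("pics/t2.png",t)
i=cams.get_image("side");cv2.imwrite("pics/s2.png",i)
a=cv2.resize(t[95:185,215:303],None,fx=4.5,fy=4.5,interpolation=cv2.INTER_CUBIC)
b=cv2.resize(i[110:220,172:252],None,fx=5,fy=5,interpolation=cv2.INTER_CUBIC)
f=lambda i:cv2.copyMakeBorder(i,0,550-i.shape[0],0,0,0)
cv2.imwrite("pics/c3.png",cv2.convertScaleAbs(np.hstack([f(b),f(a)]),alpha=1.5))
E
```

```text
3.775 [569.05621533 -36.32978938 152.79713242] [-1.79849449e+02 -1.10320220e-02  9.95987311e+01] [-0.0631276   0.06089736 -3.3101558 ] [-0.01946825 -0.01763145  0.00777746] 9.224855494858808
```

View pics/c3.png

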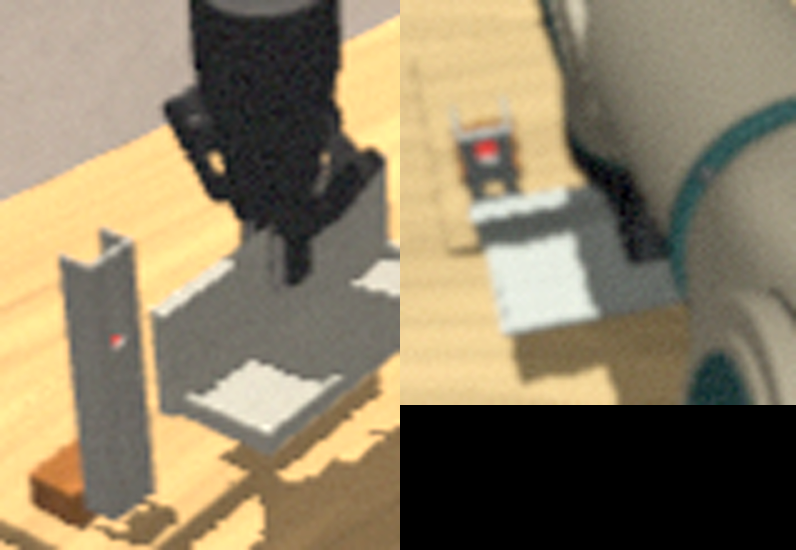

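```bash
python3 - <<'E'
from h import *
np.set_printoptions(precision=1,suppress=True)
a=np.radians(9.6);R=np.array([[np.cos(a),np.sin(a)],[-np.sin(a),np.cos(a)]]);O=np.array([611,-29.5])
fr=lambda p:R@(p[:2]-O)
for f in("top0","t2"):
    im=cv2.imread(f"pics/{f}.png").astype(float)
    w=np.clip(im[...,2]-im[...,1]-50,0,None)
    for n,(x0,x1,y0,y1) in dict(L=(229,239,122,133),R=(285,296,112,123)).items():
        if f=="t2" and n=="R":continue
        s=w[y0:y1,x0:x1]; yy,xx=np.mgrid[y0:y1,x0:x1]
        c=(np.array([(xx*s).sum(),(yy*s).sum()])/s.sum()); print(f,n,c,fr(plane("top",c,138)))
g=cv2.imread("pics/t2.png")
print(cv2.cvtColor(g,cv2.COLOR_BGR2GRAY)[120:150,224:248])
E
```

```text
top0 L [233.6 127.5] [10.2 79.4]
top0 R [290.  117.4] [  9.7 -83.7]
t2 L [233.6 127.5] [10.3 79.3]
[[138 138 134 137 135 138 141 139 136 134 135 132 132 132 130 131 134 137
  141 139 142 140 139 139]
 [140 138 134 130 133 138 134 130 125 124 122 117 115 117 123 121 125 135
  137 139 139 138 136 135]
 [139 138 135 130 124 125 123 115 108 110 109 109 109 115 119 117 119 129
  136 135 135 135 134 135]
 [139 133 128 125 118 112 112 109 111 116 117 116 113 116 115 115 118 127
  133 134 133 131 132 129]
 [138 130 121 119 120 116 116 114 119 118 118 113 105  98  95  99 110 125
  129 129 130 130 131 131]
 [137 132 124 116 114 114 110 103 100 101  94  84  79  69  69  77  99 118
  128 131 131 131 132 132]
 [138 133 123 103  91  82  81  75  77  76  72  68  64  53  61  67  85 108
  125 130 132 131 133 133]
 [136 132 121  96  68  58  55  63  71  75  72  72  63  53  54  62  77 100
  123 132 132 134 129 131]
 [131 126 115  94  71  53  54  58  72  81  85  80  73  58  58  62  77 102
  123 130 133 129 133 129]
 [126 127 119  98  73  60  53  65  81  99 107 100  85  63  55  63  81 108
  125 132 133 130 
[... 1329 characters left out ...]
34 137 135 136 137 141 144 141 133 115 105 103 102  94  83  66  68
   68  63  63  61  58  59]
 [125 130 132 133 130 130 130 120 106  92  82  67  67  64  60  61  58  58
   56  60  58  59  56  59]
 [126 128 131 129 130 128 120 101  76  63  59  59  58  58  58  61  57  59
   57  61  59  56  56  61]
 [124 127 126 131 132 130 124 104  77  61  58  61  59  58  59  60  62  60
   59  61  62  61  67  66]
 [127 126 128 131 130 130 128 115  86  64  63  58  61  61  63  62  65  63
   63  70  72  79  80  91]
 [125 121 129 131 132 132 125 114  87  69  68  70  76  75  75  72  76  75
   82  93 105 110 115 125]
 [124 121 126 125 119 114 111  99  84  78  90 103 112 110 112 110 111 112
  116 126 139 145 146 144]]
```

```bash
python3 - <<'E'
from h import *
np.set_printoptions(precision=1,suppress=True)
a=np.radians(9.6);R=np.array([[np.cos(a),np.sin(a)],[-np.sin(a),np.cos(a)]]);O=np.array([611,-29.5])
fr=lambda p:R@(p[:2]-O)
print("beam L end now (want x=-45 side)",fr(plane("top",(231.1,143.5),187)))
# upright L edges at mid height by gray half-crossing rows 127-132, both uprights in top0
for f,(c0,c1,rows) in dict(L=("top0",(222,247,range(126,133))),R=("top0",(278,303,range(116,122)))).values() and {"L":(222,247,range(127,133)),"R":(278,303,range(116,122))}.items() if False else []: pass
g=cv2.cvtColor(cv2.imread("pics/top0.png"),cv2.COLOR_BGR2GRAY).astype(float)
def edges(row,c0,c1,th=95):
    r=g[row,c0:c1];i=np.where(r<th)[0];l,h=i[0],i[-1]
    return c0+l-(th-r[l])/(r[l-1]-r[l]),c0+h+(th-r[h])/(r[h+1]-r[h])
for n,c0,c1,rows in(("L",222,247,range(127,134)),("R",283,303,range(116,126))):
    for k in rows:
        l,h=edges(k,c0,c1);print(n,k,round(l,2),round(h,2),fr(plane("top",(l,k),130)),fr(plane("top",(h,k),130)))
# original beam ends (z=65), front face dark row
for k in range(178,188):
    r=g[k,232:246];print(k,r.astype(int))
for k in range(170,182):
    r=g[k,290:303];print(k,r.astype(int))
E
```

```text
beam L end now (want x=-45 side) [-47.6  93.8]
L 127 226.67 241.18 [18.  98.8] [10.3 57.8]
L 128 226.61 241.0 [15.1 99.4] [ 7.4 58.8]
L 129 226.67 240.88 [12.2 99.8] [ 4.6 59.7]
L 130 227.05 240.92 [ 9.  99.2] [ 1.7 60.1]
L 131 227.45 241.25 [ 5.9 98.6] [-1.4 59.7]
L 132 227.77 241.69 [ 2.8 98.2] [-4.5 59. ]
L 133 227.9 241.69 [-0.1 98.3] [-7.4 59.5]
R 116 282.47 296.56 [ 20.3 -64.5] [  12.8 -104.2]
R 117 282.4 296.36 [ 17.4 -63.7] [  10. -103.]
R 118 282.39 296.14 [ 14.5 -63.2] [   7.2 -101.8]
R 119 282.41 295.84 [ 11.6 -62.7] [   4.5 -100.4]
R 120 282.41 295.52 [  8.7 -62.1] [  1.7 -98.9]
R 121 282.42 294.94 [  5.8 -61.6] [ -0.9 -96.7]
R 122 282.42 294.92 [  2.9 -61. ] [ -3.8 -96.1]
R 123 282.43 294.56 [ -0.  -60.5] [ -6.5 -94.5]
R 124 282.41 294.24 [ -2.9 -59.8] [ -9.2 -93. ]
R 125 282.43 293.88 [ -5.8 -59.3] [-11.9 -91.5]
178 [136 138 134 134 135 133 129 125 129 133 135 133 132 136]
179 [133 133 135 132 133 128 117 110 118 129 131 135 132 129]
180 [133 133 134 132 131 125 109  99 110 127 135 140 139 131]
181 [130 133 134 132 136 134 125 115 120 135 144 145 144 143]
182 [128 129 1
[... 353 characters left out ...]
 75]
170 [109 106 114 119 126 126 125 124 123 124 127 125 123]
171 [ 95  89 104 119 125 129 128 125 121 121 120 120 122]
172 [111 106 112 122 129 138 137 130 124 118 118 117 118]
173 [134 133 134 133 137 139 140 133 124 118 120 120 117]
174 [142 140 141 142 134 130 129 130 126 125 125 124 126]
175 [129 130 132 123 116 101 104 120 127 132 132 133 132]
176 [ 92  91  95  90  79  78  97 120 134 134 134 136 136]
177 [ 59  58  56  57  58  78 105 128 133 137 138 135 137]
178 [ 55  57  56  59  69  89 111 128 134 136 133 134 137]
179 [ 66  71  71  79  90  95 110 129 134 133 134 134 136]
180 [ 97 102 101 109 115 111 119 130 135 133 136 135 135]
181 [129 134 131 128 127 129 131 134 136 135 137 136 134]
```

```bash
python3 - <<'E'
from h import *
np.set_printoptions(precision=1,suppress=True)
l,r=plane("top",(239.0,179.8),46),plane("top",(290.8,171.0),46);m=(l+r)/2
b=np.radians(8.2);y=np.array([-np.sin(b),np.cos(b)]);x=np.array([np.cos(b),np.sin(b)])
print(l,r,np.linalg.norm(l-r),np.degrees(np.arctan2((r-l)[0],-(r-l)[1])))
d=m[:2]-np.array([472.8,-40.4]);print("tab mid rel TCP: x",d@x,"y",d@y)
E
```

```text
[472.3  40.4  46. ] [ 496.8 -117.1   46. ] 159.34275374109077 8.856558403635335
tab mid rel TCP: x 11.929514931838389 y 0.35999992092854133
```

Tab spacing measures 159.3 mm (160 expected), so the ledge is centred to within about 1 mm. I raise slightly, shift -1 mm laterally and advance to just short of the plates.

Emit:
{"name": "move_arm", "arguments": {
  "plan": [
    [[4,0,1.3],[0,0,0],0],
    [[8,0.4,0],[0,0,0],0],
    [[4,0.8,0],[0,0,0],0],
    [[2,0.3,0],[0,0,0],0],
    [[0,0,0],[0,0,0],0]
  ]
}}

```text
clock: 4.5
eef_pos: [588.8, -34.5, 154.5]
tool_rot: [-3.141, -0.0, 1.738]
force: [-0.7, -0.3, -4.2]
width: 8.9
gripper_force: 59.1
```

Emit:
{"name": "move_arm", "arguments": {
  "plan": [
    [[2,0.3,0],[0,0,0],0],
    [[2,0.3,0],[0,0,0],0],
    [[2,0.3,0],[0,0,0],0],
    [[0,0,0],[0,0,0],0]
  ]
}}

```text
clock: 5.0
eef_pos: [595.0, -33.7, 154.6]
tool_rot: [3.141, -0.0, 1.738]
force: [0.1, 1.0, -4.2]
width: 9.1
gripper_force: 59.1
```

Emit:
{"name": "move_arm", "arguments": {
  "plan": [
    [[2,0.3,0],[0,0,0],0],
    [[0,0,0],[0,0,0],0]
  ]
}}

```text
clock: 5.25
eef_pos: [597.0, -33.4, 154.6]
tool_rot: [3.141, -0.0, 1.738]
force: [-0.4, -0.2, -4.0]
width: 9.5
gripper_force: 59.1
```

Emit:
{"name": "move_arm", "arguments": {
  "plan": [
    [[2,0.3,0],[0,0,0],0],
    [[2,0.3,0],[0,0,0],0],
    [[0,0,0],[0,0,0],0]
  ]
}}

```text
clock: 5.62
eef_pos: [601.0, -32.7, 154.6]
tool_rot: [3.141, -0.0, 1.738]
force: [0.2, 1.0, -4.1]
width: 9.1
gripper_force: 59.1
```

Emit:
{"name": "move_arm", "arguments": {
  "plan": [
    [[2,0.3,0],[0,0,0],0],
    [[0,0,0],[0,0,0],0]
  ]
}}

```text
clock: 5.88
eef_pos: [603.0, -32.5, 154.6]
tool_rot: [3.141, -0.0, 1.738]
force: [0.5, -0.6, -3.0]
width: 8.8
gripper_force: 59.1
```

The hook tips should now be about 8 mm past the front face with no contact force, so the tabs are in the slots. I keep creeping forward until the beam touches the plates.

Emit:
{"name": "move_arm", "arguments": {
  "plan": [
    [[1,0.2,0],[0,0,0],0],
    [[1,0.2,0],[0,0,0],0],
    [[0,0,0],[0,0,0],0]
  ]
}}

```text
clock: 6.25
eef_pos: [604.9, -32.1, 154.6]
tool_rot: [3.141, -0.0, 1.738]
force: [-0.8, 0.9, -3.9]
width: 9.4
gripper_force: 59.1
```

Emit:
{"name": "move_arm", "arguments": {
  "plan": [
    [[1,0.2,0],[0,0,0],0],
    [[0,0,0],[0,0,0],0]
  ]
}}

```text
clock: 6.5
eef_pos: [605.7, -32.0, 154.6]
tool_rot: [-3.141, -0.0, 1.738]
force: [0.2, 0.3, -4.1]
width: 9.5
gripper_force: 59.1
```

Emit:
{"name": "move_arm", "arguments": {
  "plan": [
    [[1,0.2,0],[0,0,0],0],
    [[0,0,0],[0,0,0],0]
  ]
}}

```text
clock: 6.75
eef_pos: [606.0, -31.9, 154.4]
tool_rot: [-3.14, -0.0, 1.738]
force: [-3.2, 0.1, -3.4]
width: 9.2
gripper_force: 59.3
```

Light contact (-3 N) at rack x ≈ -5.4, which matches the beam face on the plates (-5), so the tabs are through. I back off about 1 mm to centre in the hook gap and start down.

Emit:
{"name": "move_arm", "arguments": {
  "plan": [
    [[-1.3,-0.2,0],[0,0,0],0],
    [[0,0,-1],[0,0,0],0],
    [[0,0,-2],[0,0,0],0],
    [[0,0,0],[0,0,0],0]
  ]
}}

```text
clock: 7.25
eef_pos: [605.7, -31.8, 151.4]
tool_rot: [3.141, -0.0, 1.739]
force: [-0.8, -0.1, -3.8]
width: 9.0
gripper_force: 59.1
```

Emit:
{"name": "move_arm", "arguments": {
  "plan": [
    [[0,0,-2],[0,0,0],0],
    [[0,0,0],[0,0,0],0]
  ]
}}

```text
clock: 7.5
eef_pos: [605.5, -31.9, 149.4]
tool_rot: [-3.142, -0.0, 1.738]
force: [-0.4, 0.7, -3.2]
width: 9.2
gripper_force: 59.1
```

Emit:
{"name": "move_arm", "arguments": {
  "plan": [
    [[0,0,-2],[0,0,0],0],
    [[0,0,0],[0,0,0],0]
  ]
}}

```text
clock: 7.75
eef_pos: [605.4, -31.9, 147.4]
tool_rot: [-3.141, -0.0, 1.738]
force: [0.3, -0.4, -3.3]
width: 9.2
gripper_force: 59.1
```

Emit:
{"name": "move_arm", "arguments": {
  "plan": [
    [[0,0,-2],[0,0,0],0],
    [[0,0,0],[0,0,0],0]
  ]
}}

```text
clock: 8.0
eef_pos: [605.4, -31.9, 145.4]
tool_rot: [-3.141, -0.0, 1.738]
force: [0.3, 0.2, -4.1]
width: 8.8
gripper_force: 59.1
```

Emit:
{"name": "move_arm", "arguments": {
  "plan": [
    [[0,0,-2],[0,0,0],0],
    [[0,0,0],[0,0,0],0]
  ]
}}

```text
clock: 8.25
eef_pos: [605.3, -32.0, 143.4]
tool_rot: [-3.141, -0.0, 1.738]
force: [-0.7, 0.1, -4.1]
width: 9.7
gripper_force: 59.1
```

Emit:
{"name": "move_arm", "arguments": {
  "plan": [
    [[0,0,-2],[0,0,0],0],
    [[0,0,0],[0,0,0],0]
  ]
}}

```text
clock: 8.5
eef_pos: [605.3, -32.0, 141.4]
tool_rot: [-3.141, -0.0, 1.738]
force: [-0.3, -0.4, -4.0]
width: 9.2
gripper_force: 59.1
```

Emit:
{"name": "move_arm", "arguments": {
  "plan": [
    [[0,0,-1],[0,0,0],0],
    [[0,0,0],[0,0,0],0]
  ]
}}

```text
clock: 8.75
eef_pos: [605.4, -32.0, 140.6]
tool_rot: [-3.141, -0.0, 1.738]
force: [0.3, 0.6, -3.4]
width: 9.2
gripper_force: 59.1
```

Emit:
{"name": "move_arm", "arguments": {
  "plan": [
    [[0,0,-1],[0,0,0],0],
    [[0,0,0],[0,0,0],0]
  ]
}}

```text
clock: 9.0
eef_pos: [605.4, -32.0, 139.5]
tool_rot: [-3.141, -0.0, 1.738]
force: [-0.6, -0.3, -4.2]
width: 9.1
gripper_force: 59.1
```

Emit:
{"name": "move_arm", "arguments": {
  "plan": [
    [[0,0,-1.5],[0,0,0],0],
    [[0,0,0],[0,0,0],0]
  ]
}}

```text
clock: 9.25
eef_pos: [605.6, -32.0, 138.6]
tool_rot: [3.141, 0.0, 1.738]
force: [-1.5, -0.3, 1.1]
width: 8.9
gripper_force: 59.9
```

Emit:
{"name": "move_arm", "arguments": {
  "plan": [
    [[0,0,-1.5],[0,0,0],0],
    [[0,0,0],[0,0,0],0]
  ]
}}

```text
clock: 9.5
eef_pos: [605.7, -31.9, 137.4]
tool_rot: [3.141, 0.0, 1.738]
force: [-2.4, -0.9, 5.2]
width: 9.1
gripper_force: 60.5
```

Emit:
{"name": "move_arm", "arguments": {
  "plan": [
    [[0,0,-1.5],[0,0,0],0],
    [[0,0,0],[0,0,0],0]
  ]
}}

```text
clock: 9.75
eef_pos: [605.7, -32.0, 135.8]
tool_rot: [3.141, 0.0, 1.738]
force: [-1.2, -0.7, 4.9]
width: 8.9
gripper_force: 60.6
```

Emit:
{"name": "move_arm", "arguments": {
  "plan": [
    [[0,0,-1.5],[0,0,0],0],
    [[0,0,0],[0,0,0],0]
  ]
}}

```text
clock: 10.0
eef_pos: [605.7, -32.0, 134.3]
tool_rot: [3.141, 0.0, 1.738]
force: [-2.5, -0.0, 4.3]
width: 9.2
gripper_force: 60.6
```

The shoes engaged at z ≈ 138.9 with a net push of about 9 N, so both are moving. Home is expected near 131.

Emit:
{"name": "move_arm", "arguments": {
  "plan": [
    [[0,0,-1.5],[0,0,0],0],
    [[0,0,0],[0,0,0],0]
  ]
}}

```text
clock: 10.25
eef_pos: [605.7, -32.0, 132.8]
tool_rot: [3.141, 0.0, 1.738]
force: [-3.2, 0.3, 5.5]
width: 9.0
gripper_force: 60.6
```

Emit:
{"name": "move_arm", "arguments": {
  "plan": [
    [[0,0,-1],[0,0,0],0],
    [[0,0,0],[0,0,0],0]
  ]
}}

```text
clock: 10.5
eef_pos: [605.7, -32.0, 131.8]
tool_rot: [3.141, 0.0, 1.738]
force: [-1.1, -0.6, 4.7]
width: 9.3
gripper_force: 60.6
```

Emit:
{"name": "move_arm", "arguments": {
  "plan": [
    [[0,0,-0.5],[0,0,0],0],
    [[0,0,0],[0,0,0],0]
  ]
}}

```text
clock: 10.75
eef_pos: [605.6, -31.9, 131.3]
tool_rot: [3.141, 0.0, 1.738]
force: [-2.5, -1.0, 5.9]
width: 9.4
gripper_force: 60.6
```

Emit:
{"name": "move_arm", "arguments": {
  "plan": [
    [[0,0,-0.5],[0,0,0],0],
    [[0,0,0],[0,0,0],0]
  ]
}}

```text
clock: 11.0
eef_pos: [605.7, -31.9, 130.9]
tool_rot: [3.141, 0.0, 1.738]
force: [-3.0, -0.2, 5.3]
width: 9.3
gripper_force: 60.6
```

Emit:
{"name": "move_arm", "arguments": {
  "plan": [
    [[0,0,-0.4],[0,0,0],0],
    [[0,0,0],[0,0,0],0]
  ]
}}

```text
clock: 11.25
eef_pos: [605.7, -31.9, 130.8]
tool_rot: [3.141, 0.0, 1.738]
force: [-3.4, 0.2, 7.6]
width: 9.4
gripper_force: 61.1
```

Emit:
{"name": "move_arm", "arguments": {
  "plan": [
    [[0,0,-0.4],[0,0,0],0],
    [[0,0,0],[0,0,0],0]
  ]
}}

```text
clock: 11.5
eef_pos: [605.7, -31.9, 130.8]
tool_rot: [3.141, 0.001, 1.738]
force: [-4.3, -0.6, 10.7]
width: 9.2
gripper_force: 61.4
```

It has bottomed at 130.8, exactly 8 mm below shoe contact, and force is rising sharply. One more gentle press to seat both sides, then I relax.

Emit:
{"name": "move_arm", "arguments": {
  "plan": [
    [[0,0,-0.5],[0,0,0],0],
    [[0,0,-0.4],[0,0,0],0],
    [[0,0,0],[0,0,0],0],
    [[0,0,0],[0,0,0],0]
  ]
}}

```text
clock: 12.0
eef_pos: [605.7, -31.9, 130.7]
tool_rot: [3.14, 0.001, 1.738]
force: [-6.4, -0.3, 15.3]
width: 9.3
gripper_force: 62.3
```

Emit:
{"name": "move_arm", "arguments": {
  "plan": [
    [[0,0,1.2],[0,0,0],0],
    [[0,0,0],[0,0,0],0],
    [[0,0,0],[0,0,0],0.4],
    [[0,0,0],[0,0,0],0.4],
    [[0,0,0],[0,0,0],0.6],
    [[0,0,0],[0,0,0],0.6]
  ]
}}

```text
clock: 12.75
eef_pos: [605.5, -31.9, 129.4]
tool_rot: [-3.141, -0.0, 1.738]
force: [0.3, 0.4, 0.7]
width: 51.2
gripper_force: 0.0
```

Emit:
{"name": "move_arm", "arguments": {
  "plan": [
    [[0,0,10],[0,0,0],0.6],
    [[0,0,30],[0,0,0],0.6],
    [[0,0,50],[0,0,0],0.6],
    [[0,0,50],[0,0,0],0.6],
    [[-50,-20,20],[0,0,0],0.6],
    [[-50,-30,0],[0,0,0],0.6],
    [[-30,-50,0],[0,0,0],0.6],
    [[-20,-55,0],[0,0,0],0.6],
    [[0,-60,0],[0,0,0],0.6],
    [[0,0,0],[0,0,0],0.6]
  ]
}}

```text
clock: 14.0
eef_pos: [454.2, -252.7, 290.1]
tool_rot: [-3.142, 0.003, 1.729]
force: [-0.1, 1.8, -0.9]
width: 50.8
gripper_force: 0.0
```

```bash
python3 - <<'E'
from h import *
s=status.read_state();print(s["clock"],s["eef_pos"],s["force"],s["width"])
t=cams.get_image("top");i=cams.get_image("side")
cv2.imwrite("pics/t4.png",t);cv2.imwrite("pics/s4.png",i)
a=cv2.resize(t[90:180,205:305],None,fx=4,fy=4,interpolation=cv2.INTER_CUBIC)
b=cv2.resize(i[110:240,160:260],None,fx=4,fy=4,interpolation=cv2.INTER_CUBIC)
f=lambda i:cv2.copyMakeBorder(i,0,520-i.shape[0],0,0,0)
cv2.imwrite("pics/c4.png",cv2.convertScaleAbs(np.hstack([f(b),f(a)]),alpha=1.5))
E
```

```text
14.0 [ 454.17432144 -252.70952397  290.05937283] [-0.13095611  1.77520699 -0.85685036] 50.77202762478578
```

View pics/c4.png

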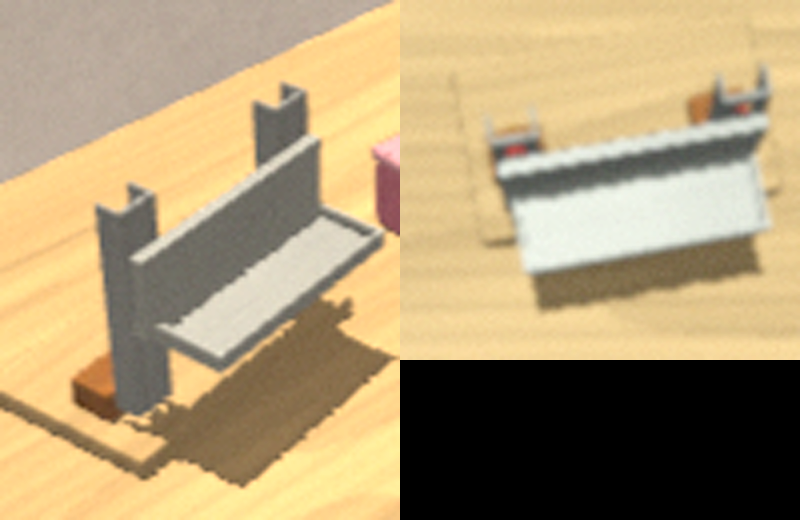

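The ledge hangs level on both uprights (side crop 135,262 to 318,140), with its beam flush along the front faces and the gripper clear. The bystanders were never approached. Handing in.

```bash
python3 -c "
from cell import ctrl
print(ctrl.finish_job())"
```

```text
the job is handed in; nothing more can be done
None
```

The smallest ledge is hooked into the upper slots, pressed down until it bottomed after 8 mm of shoe travel (about 19 N peak push, under the 35 N limit), released and handed in at about 14 s. I judged shoe travel from force and height, since the shoes couldn't be read directly.

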